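Load the steriliser check tray with logger and coupon

TASK

Get the check tray ready for the steriliser: first pull the steel temperature logger out of its two spring clips and lay it in the tray's two V-notches, centred lengthways. Then tip up the steel coupon that lies flush in the pocket block by pressing the end next to the three short white lines, take it by its raised end and lay it flat on the tray's clear floor beside the notches. Leave everything else on the bench, and the little jar already in the tray, where it is.

Things in the scene. Friction and masses are not known exactly. Their poses are not given: they have to be found in the camera images.
- logger: Temperature logger: plain steel cylinder, 18 mm diameter, 130 mm long, 120 g, with a thin tip (6 mm diameter, 14 mm long) on its +x end. Origin at the cylinder's middle, on its axis; x along the axis. At the start it lies level in the holder's two spring clips, its axis 50 mm above the bench, its middle up to 6 mm along x from the holder's middle.
- holder: Fixed holder: grey base plate 150 x 64 x 8 mm with two C-shaped spring clips, 14 mm wide, at x = -45 and +45 mm; between them (76 mm) nothing stands above the base plate. Origin: centre of its underside, z up. Clips reach from z = 35 to 65 mm; backs on the -y side (to y = -30 mm), mouths open level towards +y (lips to y = 16 mm).
- clip_axis (a point): Point on the logger's axis midway between the two clips: x = 0, y = 0, z = 50 mm in the holder's frame, same axes. Sprung jaws narrow the mouths: pulling the logger level towards the holder's +y takes 8 to 15 N in all, then they snap open; it is free after 30 mm. The jaws open only a little, so it does not lift straight up.
- tray: Fixed open steel tray, 190 mm (x) by 165 mm (y), 20 mm high, walls and floor 3 mm thick. Origin: centre of its underside, z up. Two white V-notch stands at y = +45 mm, x = -45 and +45 mm (8 mm thick) carry the logger along x; their tops are at y = 31 and 59 mm, z = 29 mm. The floor from y = -79 to +28 mm is clear except for the jar near the -x, -y corner.
- tray_cradle (a point): The point on the logger's axis midway between the two V-notches when it lies in them: at x = 0, y = +45, z = 30 mm in the tray's frame, same axes as the tray.
- block: Fixed dark grey block 84 mm (x) by 66 mm (y), 34 mm high, with a pocket in its top (x from -32.5 to +31 mm, y within 23.3 mm) that holds the coupon. Origin: centre of its underside, z up. Three short white lines on the rim at its -x end. In the pocket a step 24 mm high carries the coupon from x = -1.3 to +31 mm; the -x part is 20 mm deeper.
- press_spot (a point): Where to press the coupon: on its top at x = -20, y = 0, z = 34 mm in the block's frame. Pushed there 3 to 5 mm below the block's top (shut fingertips fit into the pocket) it topples about the step's edge to about 45 degrees, its -x end down against the pocket wall, and stays so.
- raised_spot (a point): Where the tipped coupon's raised +x end then stands: x = 12, y = 0, z = 42 mm in the block's frame. The end rises 15 to 19 mm above the block's top over about x = 5 to 20 mm; grip it across its 44 mm width (along y), fingertips just above the block's top.
- coupon: Steel coupon, plate 60 x 44 x 10 mm (x, y, z), 200 g, plain. Origin at its centre. At the start it lies in the block's pocket, axes as the block's, its top flush with the block's top, with 1 to 2.5 mm of play all round. Its tipped-up end can be gripped across its 44 mm width (y).
- jar: Small lidded glass jar, 30 mm diameter, 36 mm high, standing in the tray near x = -72, y = -58 mm. Bystander. Origin at the centre of its underside.
- beaker: Glass beaker, 68 mm diameter, 85 mm high, behind the work area. Bystander. Origin: centre of its underside.
- bottle: Amber bottle, 60 mm diameter, 140 mm high, behind the work area. Bystander. Origin: centre of its underside.
- spatula: Spatula with black handle, 150 mm long, lying near the robot, at the left. Bystander.
- weight: Brass balance weight, 28 mm diameter, 34 mm high, among the task's things, on the robot's side, left of the middle. Bystander. Origin: centre of its underside.
- dish: Clear round dish, 84 mm diameter, 16 mm high, just beyond the task's things. Bystander. Origin: centre of its underside.
- screwdriver: Screwdriver with black handle, 160 mm long, lying at the right. Bystander.
Not all that is in view belongs to the job. Of the things shaped like the coupon, the steel one is meant. Of the things shaped like the logger, the steel one is meant.

How it is judged:
On the way, in this order (a step that is already met when the one before it is completed fails the run):
1. the logger is out of both spring clips (30 mm out on the mouth side, or lifted 30 mm) ((y of logger in the frame of holder above 0.03 m or z of logger in the frame of holder above 0.08 m)), for 0.05 s.
2. the logger lies released in both V-notches, centred within 18 mm lengthways (x of logger in the frame of tray_cradle between -0.018 and 0.018 m and y of logger in the frame of tray_cradle between -0.005 and 0.005 m and z of logger in the frame of tray_cradle between -0.005 and 0.005 m and angle between the x axis of logger and the x axis of tray, either way round below 0.08 rad and linear speed of logger below 0.02 m/s and contact force between the fingers and logger below 0.1 N), for 0.2 s.
3. the coupon stands tipped up in its pocket by more than 0.45 rad (angle between coupon's own z axis and vertical between 0.45 and 1.3 rad and horizontal distance between coupon and block below 0.015 m and z of coupon in the frame of block below 0.04 m), for 0.2 s.
At the end, for the whole second after the job is handed in: Released and at rest: the logger in both V-notches (18 mm lengthways, 5 mm across and in height, 0.08 rad); the coupon flat (0.1 rad, either face up) on the tray floor beside the notches (centre within x +-85 mm, y -80 to +12 mm in the tray frame) (all of step 2 and (angle between coupon's own z axis and vertical below 0.1 rad or angle between coupon's own z axis and vertical above 3.04 rad) and x of coupon in the frame of tray between -0.085 and 0.085 m and y of coupon in the frame of tray between -0.08 and 0.012 m and z of coupon in the frame of tray between 0.005 and 0.0115 m and linear speed of coupon below 0.02 m/s and contact force between the fingers and coupon below 0.1 N); the robot touches nothing.
It fails at once if a bystander was pushed away (the jar more than 25 mm, the others more than 40 mm) or the jar was tipped over (distance of jar from where it was at the start of the episode above 0.025 m or distance of any of beaker, bottle, spatula, weight, dish, screwdriver from where it was at the start of the episode above 0.04 m or angle between jar's own z axis and vertical above 0.6 rad).
It also fails if it takes over 66 s, if anything falls off the work surface, if the arm or the gripper's body presses on something with over 40 N, if the wrist force passes 120 N, or if a joint passes its speed limit or range.

ROBOT

A 6-joint arm with a two-finger parallel gripper is mounted at the origin on the work surface. World frame = base frame: x ahead of the robot, y to its left, z up, the work surface at z = 0. Lengths are in m, angles in rad, forces in N, time in s.
With the tool pointing down it reaches from about 0.3 to 0.75 m from the base axis. Payload 8.5 kg.
Tool frame: the origin (TCP) lies at the very end of the fingers, on their centre line; the grasp point (between the pads) lies 19 mm behind it (env.grasp_offset is the distance from the TCP to the grasp point, in m); z points along the fingers, y is the direction in which the jaws open and shut (so a half turn about z gives the same grasp; the last joint's range is limited). The gripper opens to 88 mm and grips with 3 to 60 N. Pads are 18 mm wide; open, the fingers measure 123 mm over their backs; the gripper's body (75 mm by 187 mm) begins 45 mm behind the grasp point.
Start: joints at [-1.376, 0.381, 1.297, -0, 1.464, -0.215], TCP at [0.219, -0.504, 0.239] pointing down, gripper open.
Joint ranges: [-3.11, 3.11], [-0.89, 2.33], [0.22, 2.48], [-1.42, 4.56], [0.17, 2.85], [-2.88, 2.88]. Speed limits (rad/s): [2.39, 2.39, 3.14, 3.14, 3.14, 3.14].

INTERFACE

Orientations are given as a rotation vector (axis times angle).
In Python, from workcell import env, capture, camera_model, spotter gives the robot as it stands.
- The arm moves only by the tool apply_moves, never from a script. Its argument "increments" is a list of rows, each a list of 5 numbers: the opening, from -1 (shut) to 1 (fully open), then the shift along the tool's x, y, z each as a share of 0.2 m, from -1 to 1, then the turn about the tool's z as a share of 30 degrees, from -1 to 1. In form: [[grip, tx, ty, tz, roll], ...]. A call has exactly 8 rows; each row is the pose to reach, as a shift and turn from the pose commanded when the call began, along the tool's axes at that moment; what a row does not reach only later rows make up. A row lasts 1/10 s, in which the tool goes at most 50 mm and 8.59 degrees, less where a joint would pass 70% of its speed; a pose out of reach is approached as far as the arm can. A call with a number of a shift or a turn outside -1 to 1 is refused whole. A call with a gripper value outside its range is refused whole. The fingers move at their own pace and stop on an object; "newtons" is the grip in N (left out, the last holds). Time passes only in rows, so rows that repeat a pose let the fingers close, or fill a call up. It gives the time, the measured TCP pose, the force and the opening at its end, in the units of the state.
- env.get_obs(): the state, without advancing time (a new reading comes with each control period).
- capture(name): name is "side" or "top" or "wrist"; returns the picture (384x512x3 uint8, red, green, blue); there is no depth.
- camera_model(name): a dict with "fx", "fy", "cx", "cy" (pixels), "world_to_cam" (4x4, takes a point from world to camera coordinates); the wrist camera has in their place "T_tool_cam" (4x4, takes a point from camera to tool coordinates, whose origin is the TCP and whose axes are the flange's). Camera axes: x right, y up, looking along -z (the intrinsics and any distortion apply to the point x, -y, -z); pixel columns grow to the right and rows downward; lengths in m; the calibration is good to about 2 mm. A picture is of the moment at which its call begins: read the wrist's pose just before it. camera_model takes no time and is no camera call.
- env.job_done(): hands the job in, once; it reports no verdict.
Trained networks look in the newest picture that a camera, given by its name, has taken for a name from the list of things; names that differ only in an ending like _2 or _b are one class to them, and where a whole thing is asked for, a point or a joint stands for the part that bears it (a point fixed in the world has none). Each returns a list of dicts, best first, with "conf" (0 to 1); they miss things now and then, are a little off and sometimes report something else, mostly with a low value. They report only what shows in the picture. A call takes as long as a camera call. They do not tell look-alikes from the thing itself.
- spotter.search_frame(target, camera): "xy" ([column, row] in pixels, amid what is visible of it).
- spotter.mark_of(target, camera): "xy" ([column, row] in pixels: a listed point, or the origin of a listed thing).
The state is a dict: "time": time; "qpos": joint angles; "dq": joint speeds; "effort": joint torques, N m; "ee_pos": TCP position; "tool_rot": TCP orientation; "wrist_force": force on the tool from outside, world axes, zero at the start; "moment": the same for the moment, N m; "finger_gap": finger opening in m.
Only numpy, scipy, OpenCV 4.12 (cv2) and the standard library are available. Lean on these libraries where they do the work, as an engineer would, in place of code of your own. Each camera call takes 0.05 s, during which the arm holds its last target.

## Working session

There is one attempt and no reset: what is moved stays moved. The work goes in short steps, Python scripts to look and compute and a tool call to move; the robot and the scene stay as the last step left them, time stands still between calls to the robot, and variables do not carry over. Pictures are saved under pics/ and viewed, and the job is handed in when it is done.

Besides the shell and the picture viewer there is one more tool, called by a JSON object that holds its "api" and its "payload". apply_moves: Moves the arm, as the interface text tells. Its arguments: {"type":"object","properties":{"increments":{"type":"array","items":{"type":"array","items":{"type":"number","minimum":-1,"maximum":1}}},"newtons":{"type":"number"}},"required":["increments"]}

```bash
ls; mkdir -p pics
python3 - <<'E'
from workcell import env,capture,camera_model,spotter
import cv2
print(env.get_obs())
for n in ("top","side","wrist"):
    p=capture(n); cv2.imwrite(f"pics/{n}0.png",p[:,:,::-1]); m=camera_model(n); print(n,m)
    for t in ["logger","holder","clip_axis","tray","tray_cradle","block","press_spot","coupon","jar"]:
        try:
            r=spotter.mark_of(t,n); print(n,t,[([round(float(v)) for v in d["xy"]],round(d["conf"],2)) for d in r][:4])
        except Exception as e: print(t,e)
print(env.get_obs()["time"])
E
```

```text
pics
{'time': 0.0, 'qpos': array([-1.37632193e+00,  3.81187064e-01,  1.29826094e+00, -1.90635727e-05,
        1.46359840e+00, -2.15285327e-01]), 'dq': array([-0.00076322, -0.0005584 ,  0.00021315, -0.00068246,  0.00050371,
       -0.00143927]), 'effort': array([-2.19605918e-04, -4.37931311e+01, -2.24555898e+01,  7.13493861e-02,
        3.52546864e-02, -1.30554567e-04]), 'ee_pos': array([ 0.21905845, -0.504183  ,  0.23814251]), 'tool_rot': array([-3.07446348e+00, -6.38862941e-01,  6.00538537e-06]), 'wrist_force': array([ 0.247881  , -0.66736126, -1.04753377]), 'moment': array([-0.02365037,  0.05211177,  0.00684963]), 'finger_gap': 0.08778278412960984}
top {'fx': 468.66559136019606, 'fy': 468.66559136019606, 'cx': 259.49238548270887, 'cy': 193.93739672908748, 'world_to_cam': array([[-0.01536658, -0.99978861,  0.01366011, -0.06547968],
       [ 0.99860592, -0.01465556,  0.05070927, -0.53056305],
       [-0.05049836,  0.01442029,  0.99862003, -1.60165145],
       [ 0.        ,  0.        ,  0.        ,  1.        ]])}
top logger [([170, 201], 0.73), ([311, 262], 0.66), ([313, 199], 0.6)]
[... 1048 characters left out ...]
, 322], 0.9), ([204, 378], 0.71), ([226, 304], 0.56)]
side jar [([296, 226], 0.5)]
wrist {'fx': 331.5602545266079, 'fy': 331.5602545266079, 'cx': 257.2878625379749, 'cy': 195.59556369768993, 'T_tool_cam': array([[ 5.24870336e-04,  9.60837555e-01,  2.77111741e-01,
         7.11848324e-02],
       [ 9.99999810e-01, -4.14429439e-04, -4.57111151e-04,
         2.44051606e-04],
       [-3.24366298e-04,  2.77111928e-01, -9.60837590e-01,
        -1.46365553e-01],
       [ 0.00000000e+00,  0.00000000e+00,  0.00000000e+00,
         1.00000000e+00]])}
wrist logger []
wrist holder []
wrist clip_axis []
wrist tray []
wrist tray_cradle []
wrist block []
wrist press_spot []
wrist coupon []
wrist jar []
1.5
```

Run:
```python
import cv2
a=cv2.imread("pics/top0.png"); cv2.imwrite("pics/top0c.png",cv2.resize(a[90:310,100:360],None,fx=3,fy=2.7,interpolation=cv2.INTER_CUBIC)[:600,:800])
a=cv2.imread("pics/side0.png"); cv2.imwrite("pics/side0c.png",cv2.resize(a,None,fx=1.5625,fy=1.5625,interpolation=cv2.INTER_CUBIC))
```

```text
(no output)
```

View pics/top0c.png

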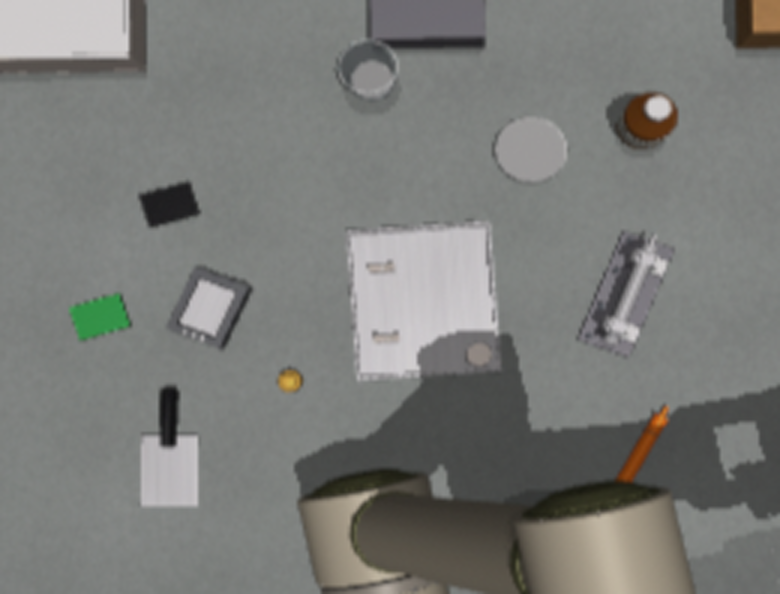

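View pics/side0c.png

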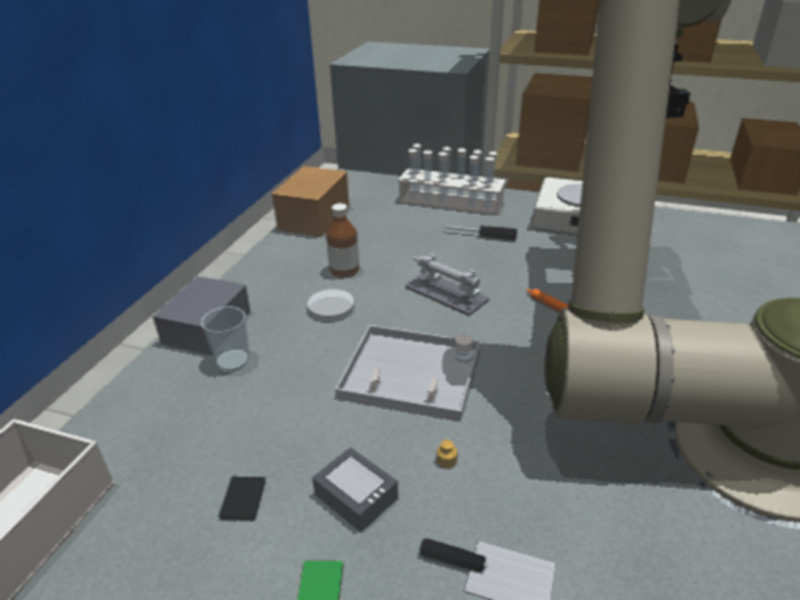

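View pics/top0.png

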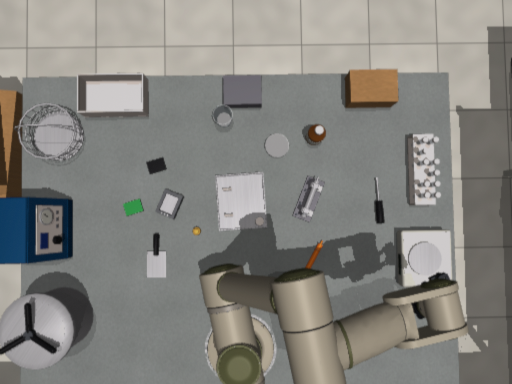

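```bash
cat > h.py <<'E'
from workcell import env,capture,camera_model,spotter
import numpy as np,cv2
from scipy.spatial.transform import Rotation as R
def cam(n,obs=None):
    m=camera_model(n)
    if n=="wrist":
        o=obs or env.get_obs(); T=np.eye(4);T[:3,:3]=R.from_rotvec(o["tool_rot"]).as_matrix();T[:3,3]=o["ee_pos"]
        W=np.linalg.inv(T@m["T_tool_cam"])
    else: W=np.array(m["world_to_cam"])
    return m,W
def unproj(c,xy,z):
    m,W=c; C=np.linalg.inv(W)
    d=C[:3,:3]@np.array([(xy[0]-m["cx"])/m["fx"],-(xy[1]-m["cy"])/m["fy"],-1.]); o=C[:3,3]
    return o+d*(z-o[2])/d[2]
def proj(c,P):
    m,W=c; p=W[:3,:3]@np.asarray(P,float)+W[:3,3]
    return np.array([m["cx"]+m["fx"]*p[0]/-p[2], m["cy"]-m["fy"]*p[1]/-p[2]])
def tool():
    o=env.get_obs(); M=R.from_rotvec(o["tool_rot"]).as_matrix(); return o["ee_pos"],M
def plan(target,xdir=None,ydir=None):
    "shares for target TCP; ydir angle (world deg) of desired tool y axis"
    p,M=tool(); d=M.T@(np.asarray(target)-p)/0.2
    s="tx,ty,tz shares %s"%np.round(d,4)
    if ydir is not None:
        cur=np.degrees(np.arctan2(M[1,1],M[0,1])); e=(ydir-cur+90)%180-90
        s+=" cur tool-y deg %.2f; roll shares %.4f (tool z down => sign flipped)"%(cur,-e/30)
    print(s)
E
python3 - <<'E'
from h import *
c=cam("top")
for n,xy,z in [("clip",(309,197),.05),("holder",(306,200),0),("tray",(241,204),0),("cradle",(225,203),.03),("block",(168,203),0),("press",(167,210),.034),("jar",(260,221),0)]:
    print(n,unproj(c,xy,z).round(3))
c=cam("side")
for n,xy,z in [("clip",(288,172),.05),("holder",(283,188),0),("tray",(261,237),0),("cradle",(256,241),.03),("block",(228,318),0),("press",(237,308),.034)]:
    print(n,unproj(c,xy,z).round(3))
p,M=tool();print(M.round(3)); plan([.52,-.12,.25],ydir=70)
E
```

```text
clip [ 0.515 -0.24   0.05 ]
holder [ 0.507 -0.235  0.   ]
tray [ 0.496 -0.009  0.   ]
cradle [0.5   0.045 0.03 ]
block [0.503 0.244 0.   ]
press [0.479 0.241 0.034]
jar [ 0.436 -0.074  0.   ]
clip [ 0.504 -0.247  0.05 ]
holder [ 0.515 -0.236  0.   ]
tray [ 0.509 -0.01   0.   ]
cradle [0.505 0.04  0.03 ]
block [ 0.497  0.24  -0.   ]
press [0.477 0.237 0.034]
[[ 0.917  0.398  0.   ]
 [ 0.398 -0.917  0.   ]
 [ 0.    -0.    -1.   ]]
tx,ty,tz shares [ 2.1457 -1.1637 -0.0562] cur tool-y deg -66.52; roll shares 1.4493 (tool z down => sign flipped)
```

{"api": "apply_moves", "payload": {"increments": [[1,0.25,-0.08,0,0.28],[1,0.5,-0.16,0,0.56],[1,0.75,-0.24,0,0.84],[1,0.94,-0.31,0,1],[1,0.94,-0.31,0,1],[1,0.94,-0.31,0,1],[1,0.94,-0.31,0,1],[1,0.94,-0.31,0,1]]}}

```text
time: 2.3
ee_pos: [0.3659, -0.3737, 0.2387]
tool_rot: [3.136, -0.181, -0.0]
wrist_force: [0.1, -0.3, -0.0]
finger_gap: 0.0878
```

Run:
```python
from h import *
print(env.get_obs()["time"],tool());plan([.51,-.22,.25],ydir=69)
```

```text
2.3 (array([ 0.36593286, -0.37374982,  0.23865352]), array([[ 9.93391064e-01, -1.14778582e-01, -2.65544489e-04],
       [-1.14778598e-01, -9.93391097e-01, -4.39167962e-05],
       [-2.58748824e-04,  7.41053770e-05, -9.99999964e-01]]))
tx,ty,tz shares [ 0.6273 -0.8463 -0.057 ] cur tool-y deg -96.59; roll shares 0.4803 (tool z down => sign flipped)
```

{"api": "apply_moves", "payload": {"increments": [[1,0.2,-0.2,0,0.2],[1,0.4,-0.4,0,0.4],[1,0.6,-0.6,0,0.48],[1,0.63,-0.85,0,0.48],[1,0.63,-0.85,0,0.48],[1,0.63,-0.85,0,0.48],[1,0.63,-0.85,0,0.48],[1,0.63,-0.85,0,0.48]]}}

```text
time: 3.1
ee_pos: [0.5107, -0.2197, 0.2387]
tool_rot: [3.089, -0.574, -0.0]
wrist_force: [-0.6, -0.7, 0.7]
finger_gap: 0.0884
```

Run:
```python
from h import *
o=env.get_obs(); p=capture("wrist"); cv2.imwrite("pics/w1.png",p[:,:,::-1]); c=cam("wrist",o)
print(o["ee_pos"],o["time"])
for t,z in [("logger",.05),("holder",0),("clip_axis",.05),("tray",0),("tray_cradle",.03),("jar",0)]:
    for d in spotter.mark_of(t,"wrist")[:3]: print(t,np.round(d["xy"],1),round(d["conf"],2),unproj(c,d["xy"],z).round(4))
```

```text
[ 0.51073759 -0.21969382  0.23868455] 3.1
logger [279.8 168.2] 0.88 [ 0.5061 -0.2431  0.05  ]
holder [278.7 155.6] 0.6 [ 0.51   -0.2466  0.    ]
clip_axis [277.  166.6] 0.61 [ 0.5087 -0.241   0.05  ]
tray [102.3 231.2] 0.65 [ 0.4998 -0.0088  0.    ]
tray_cradle [ 55.  254.7] 0.78 [0.4994 0.0389 0.03  ]
jar [172.  259.9] 0.98 [ 0.4328 -0.0732  0.    ]
```

View pics/w1.png

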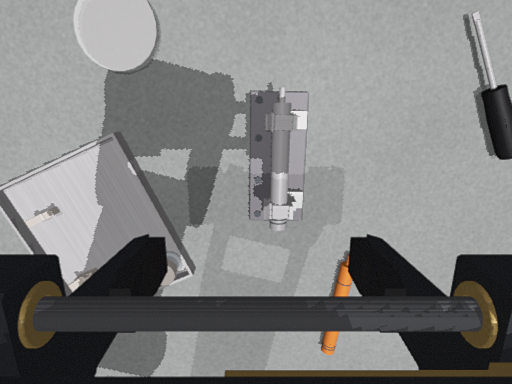

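Run:
```python
import cv2
a=cv2.imread("pics/w1.png"); cv2.imwrite("pics/w1c.png",cv2.resize(a[80:240,220:340],None,fx=3.75,fy=3.75,interpolation=cv2.INTER_CUBIC))
```

```text
(no output)
```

View pics/w1c.png

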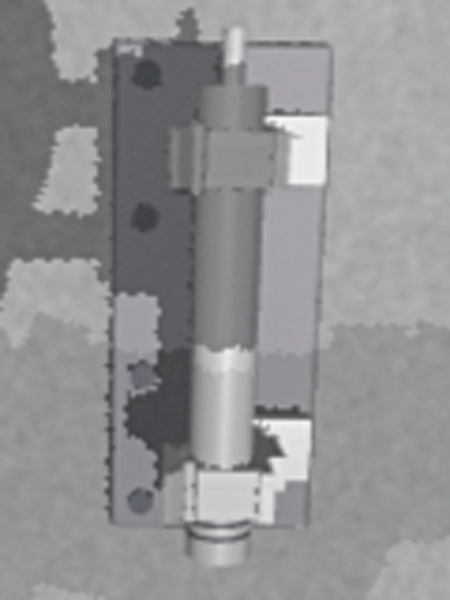

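Run:
```python
from h import *
c=cam("wrist")
f=lambda x,y,z:unproj(c,(220+x/3.75,80+y/3.75),z)
a=f(235,88,.055);b=f(218,560,.055); print(a,b,np.linalg.norm(a-b),(a+b)/2,np.degrees(np.arctan2(*(a-b)[[1,0]])))
a=f(235,88,.05);b=f(218,560,.05);print((a+b)/2)
P=[f(*q,.008) for q in [(113,43),(330,43),(311,526),(110,522)]]
for i in range(4): d=P[i]-P[i-1];print(np.linalg.norm(d),np.degrees(np.arctan2(d[1],d[0])))
print(np.mean(P,0))
# side-view prediction check of clip jaws: clips centers at +-45
```

```text
[ 0.56612004 -0.26586033  0.055     ] [ 0.44592871 -0.21766948  0.055     ] 0.12949252215715357 [ 0.50602438 -0.24176491  0.055     ] -21.848373423185134
[ 0.5049377  -0.24172541  0.05      ]
0.14734387185940548 -21.64055090473643
0.06281211267744864 -110.92245293995461
0.1486946673839042 159.1444933362421
0.06484680085276341 67.8738199659997
[ 0.50869721 -0.24268302  0.008     ]
```

Run:
```python
from h import *
plan([.5053,-.2419,.035],ydir=68.7)
```

```text
tx,ty,tz shares [0.0144 0.1201 1.0189] cur tool-y deg -110.95; roll shares 0.0116 (tool z down => sign flipped)
```

{"api": "apply_moves", "payload": {"increments": [[0.2,0.014,0.12,0.2,0.012],[0.2,0.014,0.12,0.45,0.012],[0.2,0.014,0.12,0.7,0.012],[0.2,0.014,0.12,0.85,0.012],[0.2,0.014,0.12,0.95,0.012],[0.2,0.014,0.12,1.0,0.012],[0.2,0.014,0.12,1.0,0.012],[0.2,0.014,0.12,1.0,0.012]], "newtons": 60}}

```text
time: 4.25
ee_pos: [0.5059, -0.2419, 0.0397]
tool_rot: [3.087, -0.58, 0.002]
wrist_force: [-0.1, -0.1, -0.5]
finger_gap: 0.0529
```

Run:
```python
from h import *
o=env.get_obs(); p=capture("wrist"); cv2.imwrite("pics/w2.png",p[:,:,::-1])
print(o["ee_pos"],o["finger_gap"])
```

```text
[ 0.50587073 -0.24185233  0.03970376] 0.052908916177254794
```

View pics/w2.png

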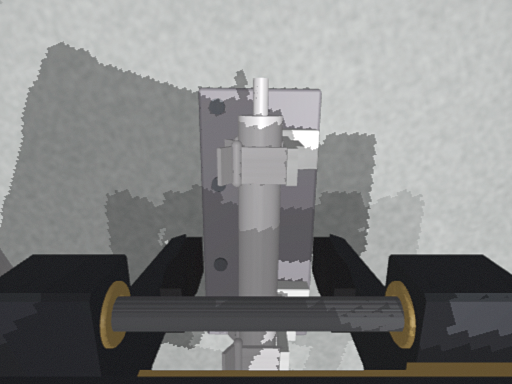

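{"api": "apply_moves", "payload": {"increments": [[0.2,0,0,0.02,0],[-1,0,0,0.02,0],[-1,0,0,0.02,0],[-1,0,0,0.02,0],[-1,0,0,0.02,0],[-1,0,0,0.02,0],[-1,0,0,0.02,0],[-1,0,0,0.02,0]], "newtons": 60}}

```text
time: 5.1
ee_pos: [0.5054, -0.2415, 0.0348]
tool_rot: [3.088, -0.58, 0.0]
wrist_force: [0.0, 0.0, 0.4]
finger_gap: 0.0165
```

{"api": "apply_moves", "payload": {"increments": [[-1,0,-0.03,0,0],[-1,0,-0.06,0,0],[-1,0,-0.09,0,0],[-1,0,-0.12,0,0],[-1,0,-0.15,0,0],[-1,0,-0.18,0,0],[-1,0,-0.21,0,0],[-1,0,-0.23,0,0]]}}

```text
time: 5.9
ee_pos: [0.5223, -0.198, 0.0347]
tool_rot: [-3.088, 0.579, 0.0]
wrist_force: [0.2, 0.0, -1.3]
finger_gap: 0.0165
```

Run:
```python
from h import *
o=env.get_obs(); p=capture("wrist"); cv2.imwrite("pics/w3.png",p[:,:,::-1])
print(o["ee_pos"],o["finger_gap"],o["moment"])
```

```text
[ 0.52228518 -0.19798853  0.03473879] 0.016530760758949006 [ 0.02322822 -0.00501098 -0.00760854]
```

View pics/w3.png

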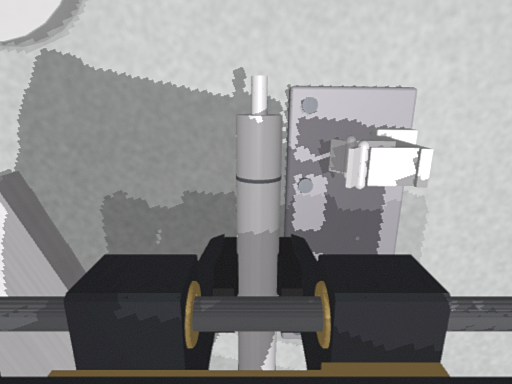

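{"api": "apply_moves", "payload": {"increments": [[-1,0,0,-0.25,0],[-1,0,0,-0.5,0],[-1,0,0,-0.75,0],[-1,0,-0.2,-0.9,-0.2],[-1,0,-0.4,-1,-0.4],[-1,0,-0.6,-1,-0.6],[-1,0,-0.8,-1,-0.8],[-1,0,-0.8,-1,-0.82]]}}

```text
time: 6.75
ee_pos: [0.5809, -0.0456, 0.2348]
tool_rot: [-3.139, -0.103, -0.001]
wrist_force: [-0.8, -0.5, -1.0]
finger_gap: 0.0165
```

Run:
```python
from h import *
plan([.42,0.02,.25],ydir=93)
```

```text
tx,ty,tz shares [-0.7812 -0.3799 -0.0762] cur tool-y deg -86.25; roll shares 0.0250 (tool z down => sign flipped)
```

{"api": "apply_moves", "payload": {"increments": [[-1,-0.2,-0.1,0,0.02],[-1,-0.4,-0.2,0,0.02],[-1,-0.6,-0.3,0,0.02],[-1,-0.75,-0.38,0,0.02],[-1,-0.75,-0.38,0,0.02],[-1,-0.75,-0.38,0,0.02],[-1,-0.75,-0.38,0,0.02],[-1,-0.75,-0.38,0,0.02]]}}

```text
time: 7.55
ee_pos: [0.4268, 0.017, 0.2345]
tool_rot: [3.141, 0.073, -0.0]
wrist_force: [-0.3, 0.2, -0.9]
finger_gap: 0.0168
```

Run:
```python
from h import *
o=env.get_obs(); p=capture("wrist"); cv2.imwrite("pics/w4.png",cv2.resize(p[:,:,::-1],None,fx=1.5625,fy=1.5625,interpolation=cv2.INTER_CUBIC)); c=cam("wrist",o)
print(o["ee_pos"],o["time"])
for t,z in [("tray",0),("tray_cradle",.03),("jar",0)]:
    for d in spotter.mark_of(t,"wrist")[:3]: print(t,np.round(d["xy"],1),round(d["conf"],2),unproj(c,d["xy"],z).round(4))
```

```text
[0.42682523 0.01702504 0.23452864] 7.55
tray [284.1  97.2] 0.64 [ 0.5024 -0.0094  0.    ]
tray_cradle [240.3  96.4] 0.79 [0.5007 0.0374 0.03  ]
jar [333.5 160.9] 0.8 [ 0.4343 -0.0716  0.    ]
```

View pics/w4.png

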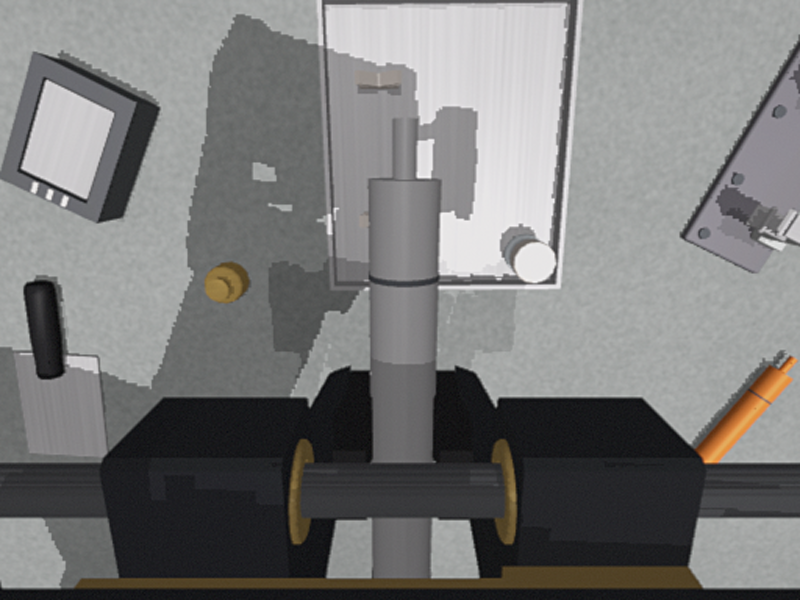

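Run:
```python
from h import *
c=cam("wrist"); s=1.5625
f=lambda x,y,z:unproj(c,(x/s,y/s),z)
BL,BR,TL,TR=f(332,288,.02),f(559,287,.02),f(320,2,.02),f(580,2,.02)
ang=lambda d:np.degrees(np.arctan2(d[1],d[0]))
print(BL,BR,np.linalg.norm(BL-BR),ang(BL-BR)-90,ang(TL-BL),ang(TR-BR),np.linalg.norm(TL-BL))
mid=(BL+BR)/2
for a in (2.5,3,3.5):
    u=np.array([np.cos(np.radians(a)),np.sin(np.radians(a))]);v=np.array([-u[1],u[0]])
    C=mid[:2]+u*.095; print(a,"tray centre",C,"cradle",C+v*.045)
n=f(380,87,.029);print("notch",n)
e=f(405,180,.2345);print("log end guess",e)
for z in (.035,): 
  B=[f(*q,.034) for q in [(37,53),(159,105),(105,222),(2,182)]]
  for i in range(4): d=B[i]-B[i-1];print(np.linalg.norm(d),ang(d))
  print(np.mean(B,0))
# logger in tool: 
o=env.get_obs();p,M=tool()
for (x,y) in [(370,180),(440,180),(405,181)]:
    for dz in (-.0152,-.010): print((M.T@(f(x,y,p[2]-0+ -dz)-p)).round(4))
```

```text
[0.40427106 0.0663067  0.02      ] [ 0.41277315 -0.09638763  0.02      ] 0.16291633686378115 2.9914436603780388 2.9131631199881043 3.4490687894744716 0.18279700826321454
2.5 tray centre [ 0.50343169 -0.01089662] cradle [0.50146882 0.03406055]
3 tray centre [ 0.50339191 -0.01006855] cradle [0.5010368  0.03486978]
3.5 tray centre [ 0.50334491 -0.00924085] cradle [0.50059773 0.03567521]
notch [0.53867996 0.03627494 0.029     ]
log end guess [0.49133086 0.01928236 0.2345    ]
0.08555767039609703 -23.51058867435392
0.07666827115844384 -110.09527273169306
0.08594211226464187 150.79784385984345
0.0681647775089365 70.36444488874274
[0.49584198 0.22906262 0.034     ]
[ 0.0657 -0.0075 -0.0152]
[ 0.0654 -0.0078 -0.01  ]
[ 0.0657  0.0097 -0.0152]
[ 0.0655  0.0101 -0.01  ]
[ 0.0654  0.0011 -0.0152]
[ 0.0652  0.0011 -0.01  ]
```

Run:
```python
from h import *
plan([.47,-.03,.14],ydir=93)
```

```text
tx,ty,tz shares [0.2072 0.2471 0.4725] cur tool-y deg -87.30; roll shares -0.0100 (tool z down => sign flipped)
```

{"api": "apply_moves", "payload": {"increments": [[-1,0.1,0.12,0.15,-0.01],[-1,0.2,0.25,0.3,-0.01],[-1,0.2,0.25,0.45,-0.01],[-1,0.2,0.25,0.47,-0.01],[-1,0.2,0.25,0.47,-0.01],[-1,0.2,0.25,0.47,-0.01],[-1,0.2,0.25,0.47,-0.01],[-1,0.2,0.25,0.47,-0.01]]}}

```text
time: 8.55
ee_pos: [0.4686, -0.0303, 0.1418]
tool_rot: [3.14, 0.083, 0.003]
wrist_force: [0.7, 0.4, -1.4]
finger_gap: 0.0163
```

Run:
```python
from h import *
o=env.get_obs(); p=capture("wrist"); cv2.imwrite("pics/w5.png",cv2.resize(p[:,:,::-1],None,fx=1.5625,fy=1.5625,interpolation=cv2.INTER_CUBIC)); c=cam("wrist",o)
print(o["ee_pos"],o["time"])
for t,z in [("tray",0),("tray_cradle",.03),("jar",0)]:
    for d in spotter.mark_of(t,"wrist")[:3]: print(t,np.round(d["xy"],1),round(d["conf"],2),unproj(c,d["xy"],z).round(4))
```

```text
[ 0.46861711 -0.03026089  0.14180169] 8.55
tray [238.3 144.6] 0.8 [ 0.5022 -0.0125  0.    ]
tray_cradle [170.9 149. ] 0.63 [0.4998 0.0383 0.03  ]
jar [300.8 221.8] 0.93 [ 0.4341 -0.0729  0.    ]
jar [237.  146.7] 0.71 [ 0.5003 -0.0114  0.    ]
```

View pics/w5.png

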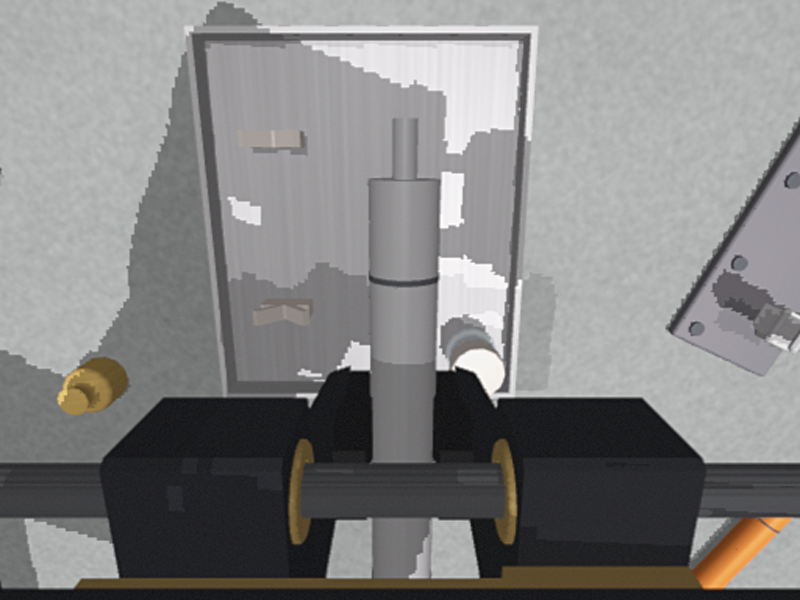

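Run:
```python
import cv2
a=cv2.imread("pics/w5.png"); cv2.imwrite("pics/w5c.png",cv2.resize(a[100:340,210:340],None,fx=2.5,fy=2.5))
```

```text
(no output)
```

View pics/w5c.png

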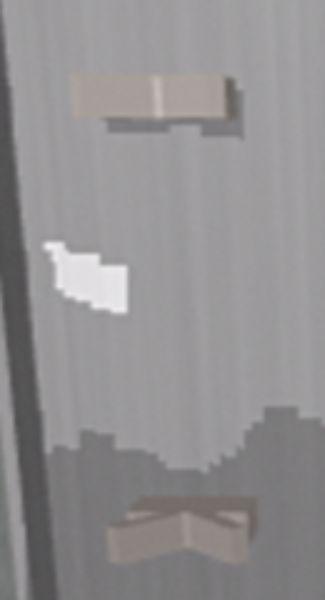

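Run:
```python
from h import *
c=cam("wrist"); s=1.5625
f=lambda x,y,z:unproj(c,(x/s,y/s),z)
TL,TR,BL,BR=f(187,28,.02),f(538,27,.02),f(224,395,.02),f(517,395,.02)
ang=lambda d:np.degrees(np.arctan2(d[1],d[0]))
print(np.linalg.norm(TL-TR),ang(TL-TR)-90,np.linalg.norm(TL-BL),ang(TL-BL))
C=(TL+TR)/2; a=np.radians(3.2);u=np.array([np.cos(a),np.sin(a)]);v=np.array([-u[1],u[0]])
C=C[:2]-.095*u;print("centre",C,"cradle",C+.045*v)
# predicted notch corners
for z in (.029,):
  for x in (-45,45):
    for dx in (-4,4):
      for y in (31,59):
        P=C+u*(x+dx)/1000+v*y/1000; print(x+dx,y,(proj(c,[*P,z])*s).round(0))
```

```text
0.16333790033570555 3.210411374384563 0.1870242514900902 2.891315355979571
centre [ 0.50130443 -0.01082682] cradle [0.49879246 0.03410301]
-49 31 [309. 328.]
-49 59 [255. 328.]
-41 31 [308. 313.]
-41 59 [254. 313.]
41 31 [299. 149.]
41 59 [240. 149.]
49 31 [298. 131.]
49 59 [239. 131.]
```

Run:
```python
from h import *
c=cam("wrist"); s=1.5625
a=np.radians(3.1);u=np.array([np.cos(a),np.sin(a)]);v=np.array([-u[1],u[0]])
C=np.array([.5023,-.0108])
for x in (-49,-41,41,49): print(x,(proj(c,[*(C+u*x/1000+v*.045),.0175])*s).round(1))
f=lambda x,y,z:unproj(c,(x/s,y/s),z)[:2]
for z in (.015,.0175,.02):print(f(272.8,138,z)-.045*u, f(284,305,z)+.049*u)
p,M=tool();print(p,np.degrees(np.arctan2(M[1,0],M[0,0])))
```

```text
-49 [286.5 319.1]
-41 [285.6 305. ]
41 [275.2 146.8]
49 [274.1 129.9]
[0.50003555 0.03565803] [0.50706067 0.03597019]
[0.49998553 0.03506154] [0.50780742 0.03541748]
[0.4999355  0.03446505] [0.50855418 0.03486476]
[ 0.46838307 -0.03035967  0.14106048] 3.030403371450899
```

Run:
```python
from h import *
plan([.4995,.0363,.04],ydir=93.1)
```

```text
tx,ty,tz shares [ 0.1727 -0.3247  0.5053] cur tool-y deg -86.97; roll shares -0.0023 (tool z down => sign flipped)
```

{"api": "apply_moves", "payload": {"increments": [[-1,0.08,-0.15,0,0],[-1,0.173,-0.325,0.05,0],[-1,0.173,-0.325,0.15,0],[-1,0.173,-0.325,0.3,0],[-1,0.173,-0.325,0.42,0],[-1,0.173,-0.325,0.5,0],[-1,0.173,-0.325,0.5,0],[-1,0.173,-0.325,0.5,0]]}}

```text
time: 9.55
ee_pos: [0.4998, 0.0363, 0.0412]
tool_rot: [3.14, 0.083, 0.0]
wrist_force: [-0.2, -0.0, -1.2]
finger_gap: 0.0168
```

Run:
```python
from h import *
o=env.get_obs(); p=capture("wrist"); cv2.imwrite("pics/w6.png",cv2.resize(p[:,:,::-1],None,fx=1.5625,fy=1.5625,interpolation=cv2.INTER_CUBIC)); c=cam("wrist",o)
plan([.4995,.0363,.0155],ydir=93.1)
p=capture("side"); cv2.imwrite("pics/s6.png",cv2.resize(p[200:290,190:320,::-1],None,fx=6,fy=6,interpolation=cv2.INTER_CUBIC))
```

```text
tx,ty,tz shares [-0.0026 -0.0005  0.1305] cur tool-y deg -86.98; roll shares -0.0026 (tool z down => sign flipped)
```

View pics/w6.png

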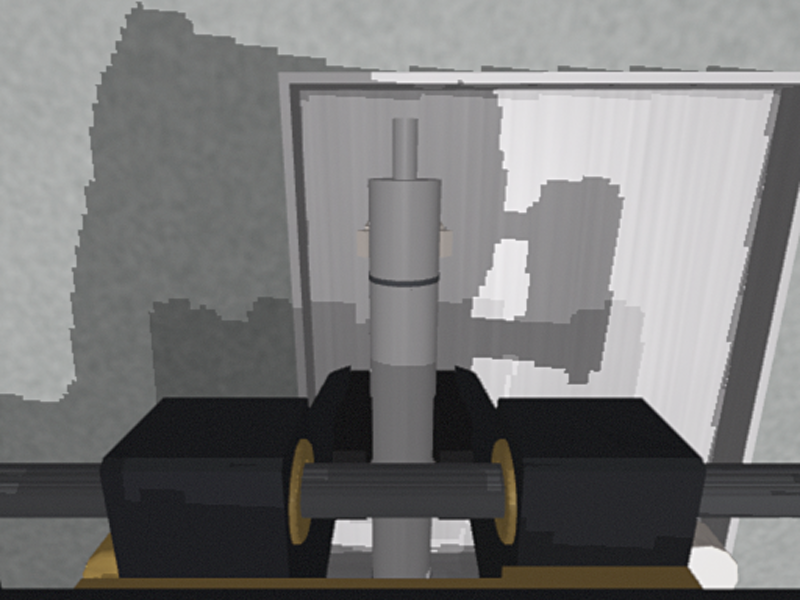

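View pics/s6.png

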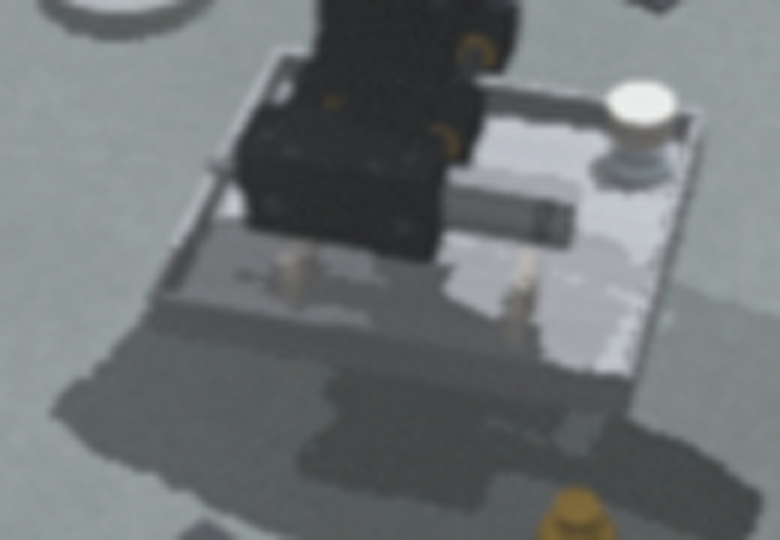

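{"api": "apply_moves", "payload": {"increments": [[-1,-0.002,0,0.04,0],[-1,-0.002,0,0.08,0],[-1,-0.002,0,0.11,0],[-1,-0.002,0,0.128,0],[-1,-0.002,0,0.13,0],[-1,-0.002,0,0.13,0],[-1,-0.002,0,0.13,0],[-1,-0.002,0,0.13,0]]}}

```text
time: 10.45
ee_pos: [0.499, 0.0358, 0.0148]
tool_rot: [3.14, 0.083, -0.001]
wrist_force: [-1.8, -4.6, 2.4]
finger_gap: 0.0165
```

{"api": "apply_moves", "payload": {"increments": [[-0.42,0,0,0,0],[-0.42,0,0,0,0],[-0.42,0,0,0,0],[-0.42,0,0,0,0],[-0.42,0,0,0,0],[-0.42,0,0,-0.1,0],[-0.42,0,0,-0.25,0],[-0.42,0,0,-0.5,0]]}}

```text
time: 11.25
ee_pos: [0.4978, 0.0365, 0.1141]
tool_rot: [-3.139, -0.083, 0.008]
wrist_force: [0.1, -0.6, 0.4]
finger_gap: 0.0253
```

Run:
```python
from h import *
p=capture("top"); cv2.imwrite("pics/t7.png",cv2.resize(p[160:240,110:280,::-1],None,fx=4.6,fy=4.6,interpolation=cv2.INTER_CUBIC))
print(tool()[0]);plan([.42,.14,.22],ydir=60)
```

```text
[0.50148077 0.03617195 0.12265032]
tx,ty,tz shares [-0.3748 -0.5391 -0.4912] cur tool-y deg -86.96; roll shares 1.1015 (tool z down => sign flipped)
```

View pics/t7.png

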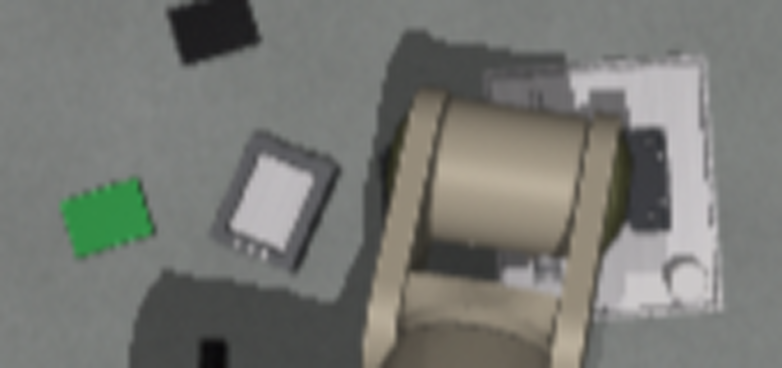

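{"api": "apply_moves", "payload": {"increments": [[-1,0,0,-0.25,0],[-1,0,-0.1,-0.49,0.2],[-1,-0.1,-0.3,-0.5,0.4],[-1,-0.3,-0.5,-0.5,0.6],[-1,-0.37,-0.6,-0.5,0.8],[-1,-0.37,-0.6,-0.5,0.93],[-1,-0.37,-0.6,-0.5,0.93],[-1,-0.37,-0.6,-0.5,0.93]]}}

```text
time: 12.1
ee_pos: [0.4191, 0.1521, 0.2147]
tool_rot: [-3.068, 0.674, -0.0]
wrist_force: [0.4, -1.0, 0.9]
finger_gap: 0.0006
```

Run:
```python
from h import *
o=env.get_obs(); p=capture("wrist"); cv2.imwrite("pics/w8.png",cv2.resize(p[:,:,::-1],None,fx=1.5625,fy=1.5625,interpolation=cv2.INTER_CUBIC)); c=cam("wrist",o)
print(o["ee_pos"],o["time"])
for t,z in [("logger",.03),("tray_cradle",.03),("block",0),("press_spot",.034),("coupon",.029)]:
    for d in spotter.mark_of(t,"wrist")[:3]: print(t,np.round(d["xy"],1),round(d["conf"],2),unproj(c,d["xy"],z).round(4))
```

```text
[0.41910385 0.15210627 0.21468349] 12.1
logger [338.9  44.8] 0.82 [0.4967 0.0334 0.03  ]
tray_cradle [334.2  43.4] 0.88 [0.4997 0.0369 0.03  ]
block [337.1  42.4] 0.49 [0.5007 0.0263 0.    ]
press_spot [149.1 157.1] 0.61 [0.4794 0.2423 0.034 ]
coupon [ 56.8 189.4] 0.9 [0.49  0.348 0.029]
coupon [148.1 132.5] 0.59 [0.501  0.2328 0.029 ]
coupon [452.   63.8] 0.47 [ 0.4372 -0.057   0.029 ]
```

View pics/w8.png

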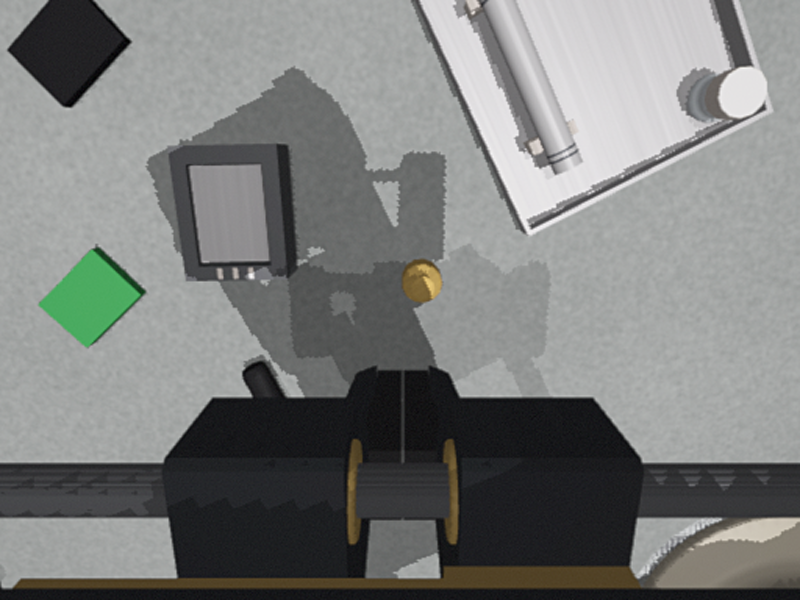

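```bash
python3 - <<'E'
from h import *
c=cam("wrist"); s=1.5625
f=lambda x,y,z:unproj(c,(x/s,y/s),z)
ang=lambda d:np.degrees(np.arctan2(d[1],d[0]))
B=[f(*q,.034) for q in [(170,146),(276,146),(286,279),(186,279)]]
for i in range(4): d=B[i]-B[i-1];print(np.linalg.norm(d),ang(d))
print(np.mean(B,0))
K=[f(*q,.034) for q in [(189,166),(264,164),(271,262),(201,263)]]
for i in range(4): d=K[i]-K[i-1];print(np.linalg.norm(d),ang(d))
print("coupon",np.mean(K,0))
E
python3 -c "
import cv2
a=cv2.imread('pics/w8.png'); cv2.imwrite('pics/w8c.png',cv2.resize(a[130:300,150:310],None,fx=3.5,fy=3.5))"
```

```text
0.08230530751422825 -24.763864904450653
0.06396392635772072 -114.85951960862671
0.08230428199283124 155.7830360599267
0.06474951833286907 65.14586620095987
[0.49706026 0.23420107 0.034     ]
0.06012481264221515 -24.05250617528988
0.045827309978184946 -113.38813348297083
0.060639790384013396 155.15016758298535
0.044980400507313716 65.97586375720782
coupon [0.49654135 0.23332805 0.034     ]
```

View pics/w8c.png

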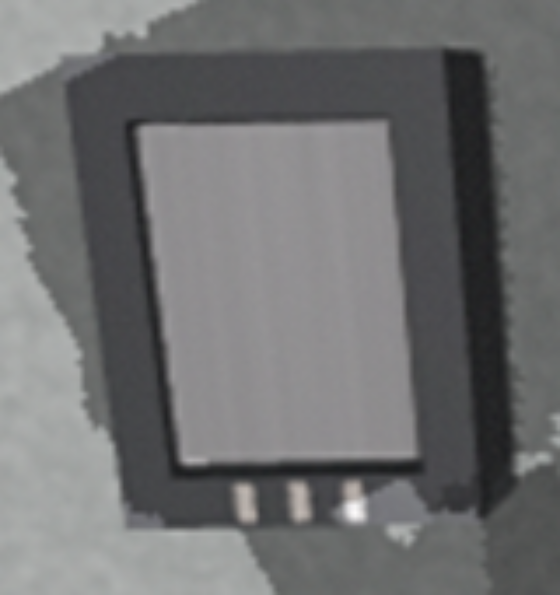

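Run:
```python
from h import *
plan([.4792,.2427,.07],ydir=65.5)
```

```text
tx,ty,tz shares [ 0.082  -0.5381  0.7231] cur tool-y deg -114.89; roll shares -0.0130 (tool z down => sign flipped)
```

{"api": "apply_moves", "payload": {"increments": [[-1,0.04,-0.2,0,-0.013],[-1,0.082,-0.4,0.05,-0.013],[-1,0.082,-0.538,0.2,-0.013],[-1,0.082,-0.538,0.4,-0.013],[-1,0.082,-0.538,0.6,-0.013],[-1,0.082,-0.538,0.7,-0.013],[-1,0.082,-0.538,0.72,-0.013],[-1,0.082,-0.538,0.72,-0.013]], "newtons": 20}}

```text
time: 13.2
ee_pos: [0.4792, 0.2429, 0.0708]
tool_rot: [3.07, -0.666, -0.001]
wrist_force: [-0.3, 0.3, 0.2]
finger_gap: 0.0004
```

Run:
```python
from h import *
o=env.get_obs(); p=capture("wrist"); cv2.imwrite("pics/w9.png",p[:,:,::-1]); c=cam("wrist",o)
plan([.4792,.2427,.030],ydir=65.5)
```

```text
tx,ty,tz shares [-0.0016  0.0024  0.2081] cur tool-y deg -114.50; roll shares 0.0001 (tool z down => sign flipped)
```

View pics/w9.png

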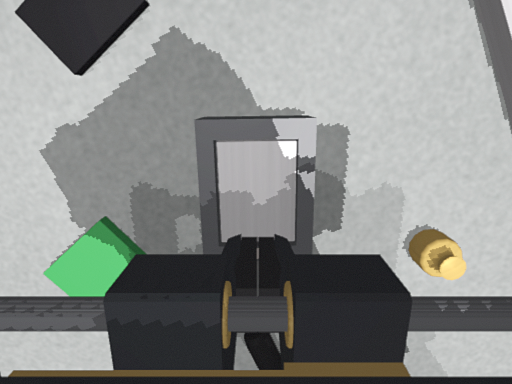

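Run:
```python
from h import *
c=cam("wrist"); p,M=tool()
for q in [(196,119),(316,118),(217,141),(298,140)]: print((M.T@(unproj(c,q,.034)-p)).round(4))
```

```text
[ 0.0616 -0.0328  0.0377]
[0.0621 0.0321 0.0377]
[ 0.0497 -0.0219  0.0377]
[0.0503 0.0228 0.0377]
```

{"api": "apply_moves", "payload": {"increments": [[-1,0,0,0.06,0],[-1,0,0,0.12,0],[-1,0,0,0.16,0],[-1,0,0,0.18,0],[-1,0,0,0.192,0],[-1,0,0,0.2,0],[-1,0,0,0.207,0],[-1,0,0,0.207,0]]}}

```text
time: 14.05
ee_pos: [0.4791, 0.243, 0.0295]
tool_rot: [-3.07, 0.666, -0.0]
wrist_force: [-0.9, 0.3, 1.2]
finger_gap: 0.0007
```

Run:
```python
from h import *
o=env.get_obs(); p=capture("wrist"); cv2.imwrite("pics/w10.png",p[:,:,::-1]); print(o["ee_pos"])
```

```text
[0.47909364 0.24301935 0.02949908]
```

View pics/w10.png

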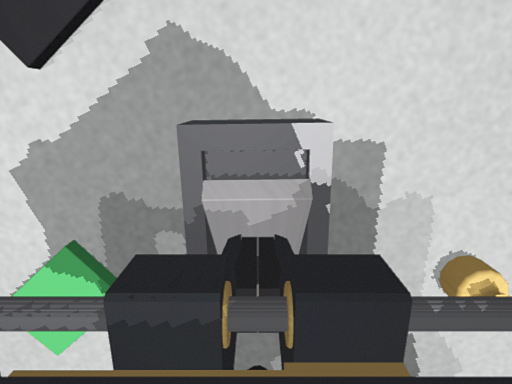

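{"api": "apply_moves", "payload": {"increments": [[-1,0,0,-0.05,0],[-1,0,0,-0.15,0],[-1,0,0,-0.3,0],[-1,0,0,-0.45,0],[0,-0.1,0,-0.5,0],[1,-0.2,0,-0.5,0],[1,-0.2,0,-0.5,0],[1,-0.2,0,-0.5,0]]}}

```text
time: 14.9
ee_pos: [0.4429, 0.2596, 0.13]
tool_rot: [-3.07, 0.665, -0.002]
wrist_force: [0.1, -0.6, -0.9]
finger_gap: 0.0303
```

Run:
```python
from h import *
o=env.get_obs(); p=capture("wrist"); cv2.imwrite("pics/w11.png",cv2.resize(p[:,:,::-1],None,fx=1.5625,fy=1.5625,interpolation=cv2.INTER_CUBIC)); c=cam("wrist",o); print(o["ee_pos"])
for t,z in [("raised_spot",.042)]:
    for d in spotter.mark_of(t,"wrist")[:3]: print(t,np.round(d["xy"],1),round(d["conf"],2),unproj(c,d["xy"],z).round(4))
u=np.array([.91,-.415]); print("expected raised",np.array([.4974,.2344])+.012*u)
```

```text
[0.44290425 0.2595729  0.12995584]
raised_spot [259.   99.6] 0.92 [0.5077 0.2285 0.042 ]
expected raised [0.50832 0.22942]
```

View pics/w11.png

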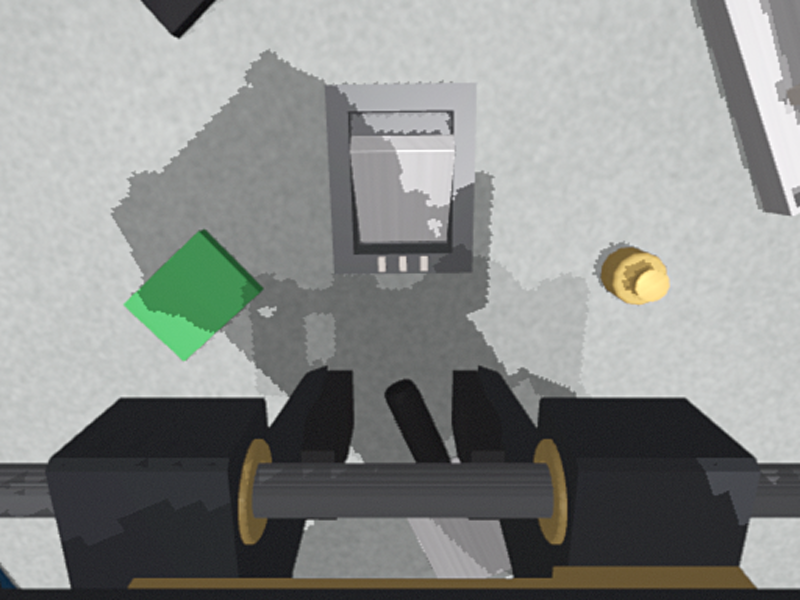

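Run:
```python
from h import *
plan([.5082,.2292,.037],ydir=65.5)
```

```text
tx,ty,tz shares [0.3575 0.0024 0.4624] cur tool-y deg -114.51; roll shares -0.0004 (tool z down => sign flipped)
```

{"api": "apply_moves", "payload": {"increments": [[1,0.12,0,0,0],[1,0.25,0.002,0,0],[1,0.357,0.002,0.05,0],[1,0.357,0.002,0.15,0],[1,0.357,0.002,0.25,0],[1,0.357,0.002,0.35,0],[1,0.357,0.002,0.42,0],[1,0.357,0.002,0.42,0]], "newtons": 50}}

```text
time: 15.8
ee_pos: [0.5071, 0.2289, 0.0434]
tool_rot: [3.068, -0.667, -0.005]
wrist_force: [0.3, 0.9, 0.3]
finger_gap: 0.0882
```

Run:
```python
from h import *
o=env.get_obs(); p=capture("wrist"); cv2.imwrite("pics/w12.png",p[:,:,::-1]); print(o["ee_pos"],o["finger_gap"]);plan([.5082,.2292,.037],ydir=65.5)
```

```text
[0.50705555 0.22887774 0.04344205] 0.08816161781352393
tx,ty,tz shares [ 0.0025 -0.0016  0.0384] cur tool-y deg -114.53; roll shares -0.0010 (tool z down => sign flipped)
```

View pics/w12.png

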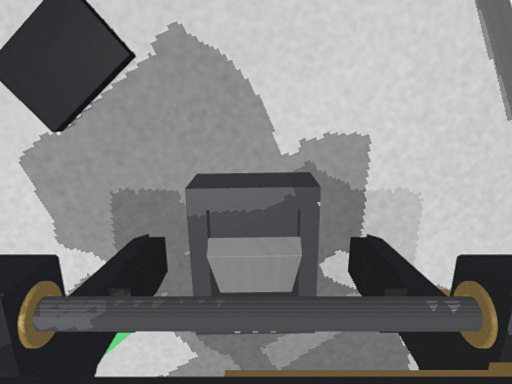

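{"api": "apply_moves", "payload": {"increments": [[1,0.002,-0.005,0.02,0],[1,0.002,-0.005,0.033,0],[-1,0.002,-0.005,0.033,0],[-1,0.002,-0.005,0.033,0],[-1,0.002,-0.005,0.033,0],[-1,0.002,-0.005,0.033,0],[-1,0.002,-0.005,0.033,0],[-1,0.002,-0.005,0.033,0]], "newtons": 50}}

```text
time: 16.65
ee_pos: [0.5081, 0.2303, 0.0388]
tool_rot: [-3.07, 0.666, 0.0]
wrist_force: [-0.1, 0.5, -0.1]
finger_gap: 0.0435
```

{"api": "apply_moves", "payload": {"increments": [[-1,0,0,-0.03,0],[-1,0,0,-0.08,0],[-1,0,0,-0.15,0],[-1,0,0,-0.25,0],[-1,0,0,-0.35,0],[-1,0,0,-0.45,0],[-1,0,0,-0.5,0],[-1,0,0,-0.5,0]]}}

```text
time: 17.45
ee_pos: [0.5086, 0.2304, 0.1402]
tool_rot: [-3.069, 0.666, -0.004]
wrist_force: [1.2, -0.1, -1.4]
finger_gap: 0.0427
```

Run:
```python
from h import *
o=env.get_obs(); p=capture("wrist"); cv2.imwrite("pics/w13.png",p[:,:,::-1]); print(o["ee_pos"],o["finger_gap"]);
p=capture("side"); cv2.imwrite("pics/s13.png",cv2.resize(p[200:384,130:330,::-1],None,fx=3,fy=3,interpolation=cv2.INTER_CUBIC))
a=np.radians(3.1);u=np.array([np.cos(a),np.sin(a)]);v=np.array([-u[1],u[0]])
C=np.array([.5025,-.0098]); print(C+.035*u-.026*v); plan([*(C+.035*u-.026*v),.14],ydir=93.1)
```

```text
[0.50864368 0.23044353 0.14024378] 0.04272099529730631
[ 0.53885483 -0.03386919]
tx,ty,tz shares [ 0.6885  1.1376 -0.0085] cur tool-y deg -114.49; roll shares -0.9196 (tool z down => sign flipped)
```

View pics/w13.png

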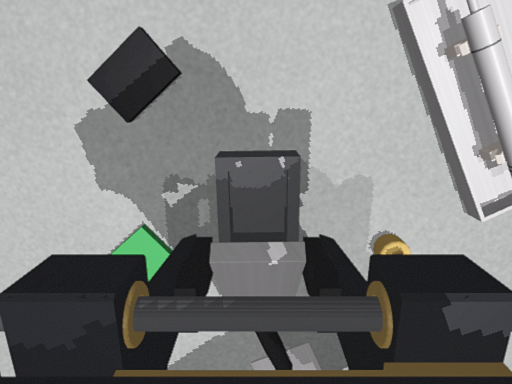

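View pics/s13.png

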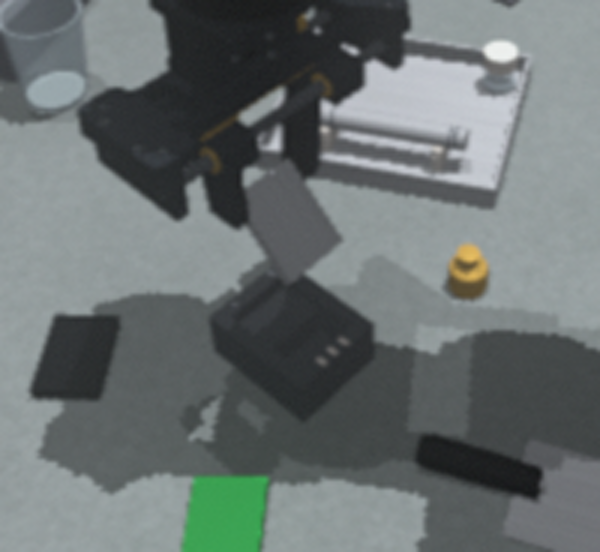

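{"api": "apply_moves", "payload": {"increments": [[-1,0.1,0.15,-0.1,-0.15],[-1,0.2,0.35,-0.1,-0.3],[-1,0.3,0.55,-0.1,-0.5],[-1,0.42,0.75,-0.1,-0.7],[-1,0.55,0.95,-0.1,-0.85],[-1,0.69,1,-0.1,-0.92],[-1,0.69,1,-0.1,-0.92],[-1,0.69,1,-0.1,-0.92]]}}

```text
time: 18.35
ee_pos: [0.5503, -0.0089, 0.1575]
tool_rot: [-3.14, -0.083, 0.004]
wrist_force: [0.3, 0.6, -1.4]
finger_gap: 0.043
```

Run:
```python
from h import *
o=env.get_obs(); print(o["ee_pos"],o["finger_gap"]); plan([.5389,-.0339,.08],ydir=93.1)
```

```text
[ 0.55034327 -0.0088862   0.15754715] 0.04299270946590309
tx,ty,tz shares [-0.0628  0.1222  0.3878] cur tool-y deg -86.97; roll shares -0.0024 (tool z down => sign flipped)
```

{"api": "apply_moves", "payload": {"increments": [[-1,-0.03,0.06,0,0],[-1,-0.063,0.122,0.1,0],[-1,-0.063,0.122,0.2,0],[-1,-0.063,0.122,0.3,0],[-1,-0.063,0.122,0.39,0],[-1,-0.063,0.122,0.39,0],[-1,-0.063,0.122,0.39,0],[-1,-0.063,0.122,0.39,0]]}}

```text
time: 19.15
ee_pos: [0.5399, -0.0339, 0.0818]
tool_rot: [3.14, 0.086, 0.002]
wrist_force: [-0.4, -0.2, -1.6]
finger_gap: 0.0432
```

Run:
```python
from h import *
o=env.get_obs(); p=capture("wrist"); cv2.imwrite("pics/w14.png",p[:,:,::-1]); print(o["ee_pos"],o["finger_gap"]);
p=capture("side"); cv2.imwrite("pics/s14.png",cv2.resize(p[180:300,190:330,::-1],None,fx=5,fy=5,interpolation=cv2.INTER_CUBIC))
```

```text
[ 0.5398647  -0.03388379  0.08181958] 0.04315175518198686
```

View pics/w14.png

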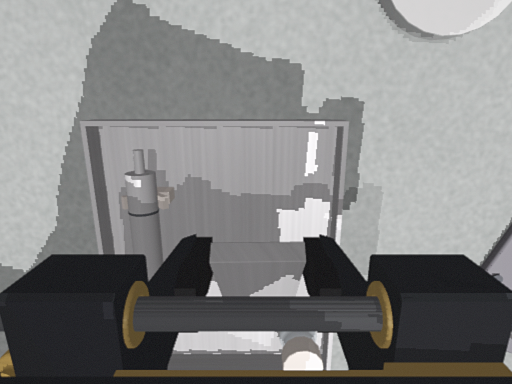

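View pics/s14.png

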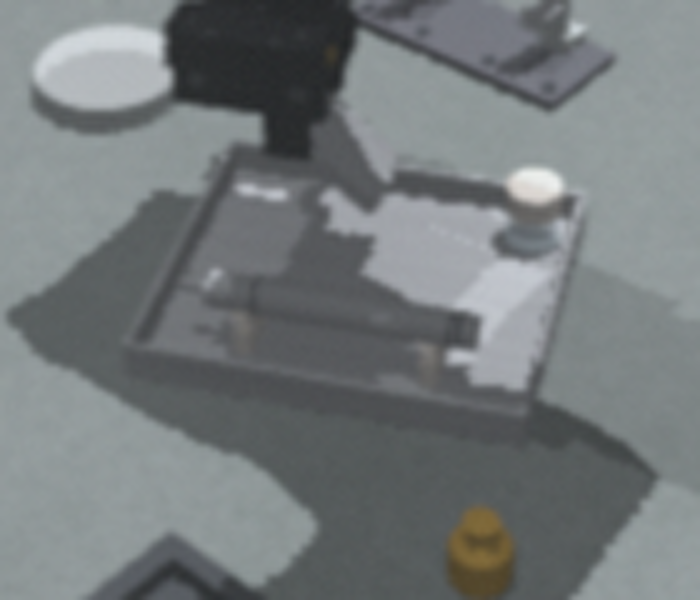

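{"api": "apply_moves", "payload": {"increments": [[-1,0,0,0.06,0],[-1,0,0,0.12,0],[-1,0,0,0.16,0],[-1,0,0,0.19,0],[-1,0.01,0,0.21,0],[-1,0.02,0,0.23,0],[-1,0.03,0,0.25,0],[-1,0.035,0,0.26,0]], "newtons": 15}}

```text
time: 20.05
ee_pos: [0.548, -0.0338, 0.0292]
tool_rot: [3.14, 0.085, 0.005]
wrist_force: [4.8, 0.7, 5.1]
finger_gap: 0.0439
```

Run:
```python
from h import *
o=env.get_obs(); print(o["ee_pos"],o["finger_gap"],o["wrist_force"]);
p=capture("side"); cv2.imwrite("pics/s15.png",cv2.resize(p[180:300,190:330,::-1],None,fx=5,fy=5,interpolation=cv2.INTER_CUBIC))
```

```text
[ 0.54804747 -0.03382245  0.02923915] 0.04390018552561239 [4.80446485 0.70411774 5.10567423]
```

View pics/s15.png

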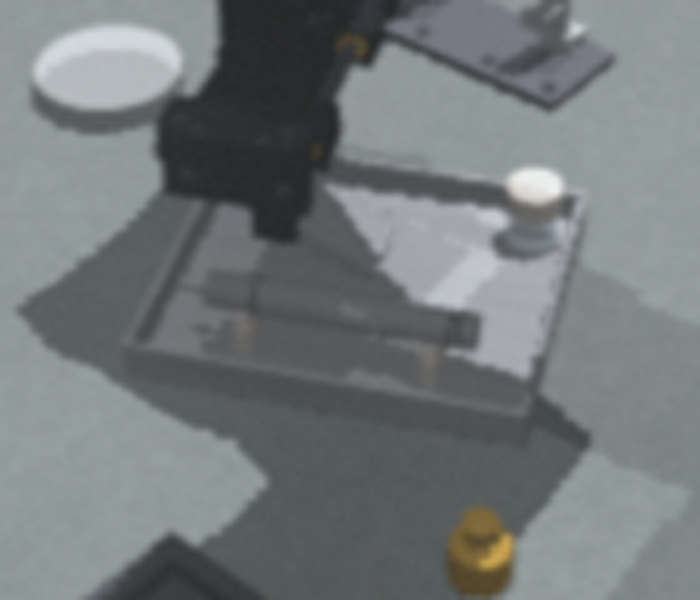

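{"api": "apply_moves", "payload": {"increments": [[-1,0.005,0,0.02,0],[-1,0.01,0,0.04,0],[-1,0.015,0,0.055,0],[-1,0.015,0,0.065,0],[-1,0.015,0,0.075,0],[-1,0.015,0,0.082,0],[-1,0.015,0,0.085,0],[-1,0.015,0,0.085,0]]}}

```text
time: 20.9
ee_pos: [0.5494, -0.0334, 0.0116]
tool_rot: [-3.14, -0.085, 0.001]
wrist_force: [1.4, 0.8, 1.4]
finger_gap: 0.0439
```

Run:
```python
from h import *
o=env.get_obs(); print(o["ee_pos"],o["finger_gap"],o["wrist_force"]);
p=capture("wrist"); cv2.imwrite("pics/w16.png",p[:,:,::-1])
```

```text
[ 0.54938341 -0.03335253  0.01163179] 0.04388491928496521 [1.38670056 0.77049285 1.44846161]
```

View pics/w16.png

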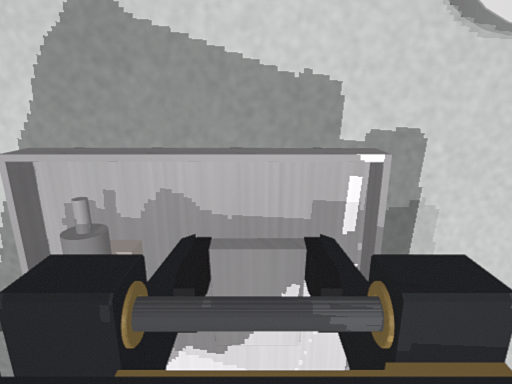

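{"api": "apply_moves", "payload": {"increments": [[0.3,0,0,0,0],[0.3,0,0,0,0],[0.3,0,0,0,0],[0.3,0,0,0,0],[0.3,0,0,0,0],[0.3,0,0,-0.1,0],[0.3,0,0,-0.3,0],[0.3,0,0,-0.5,0]]}}

```text
time: 21.75
ee_pos: [0.5491, -0.0333, 0.1126]
tool_rot: [-3.14, -0.085, 0.003]
wrist_force: [0.0, -0.3, 0.2]
finger_gap: 0.057
```

{"api": "apply_moves", "payload": {"increments": [[0.3,-0.1,0,-0.2,0],[0.3,-0.3,0,-0.4,0],[0.3,-0.5,0,-0.6,0],[0.3,-0.6,0,-0.6,0],[0.3,-0.6,0,-0.6,0],[0.3,-0.6,0,-0.6,0],[0.3,-0.6,0,-0.6,0],[0.3,-0.6,0,-0.6,0]]}}

```text
time: 22.55
ee_pos: [0.4303, -0.0399, 0.231]
tool_rot: [-3.14, -0.086, 0.002]
wrist_force: [-0.8, 0.3, -0.8]
finger_gap: 0.0574
```

Run:
```python
from h import *
o=env.get_obs(); c=cam("wrist",o)
p=capture("wrist"); cv2.imwrite("pics/w17.png",cv2.resize(p[:,:,::-1],None,fx=1.5625,fy=1.5625,interpolation=cv2.INTER_CUBIC))
print(o["ee_pos"],o["time"],o["wrist_force"])
for t,z in [("logger",.03),("tray_cradle",.03),("coupon",.008),("tray",0),("jar",0)]:
    for d in spotter.mark_of(t,"wrist")[:2]: print(t,np.round(d["xy"],1),round(d["conf"],2),unproj(c,d["xy"],z).round(4))
p=capture("side"); cv2.imwrite("pics/s17.png",cv2.resize(p[180:300,190:330,::-1],None,fx=5,fy=5,interpolation=cv2.INTER_CUBIC))
```

```text
[ 0.43030553 -0.03989422  0.230983  ] 22.55 [-0.80713654  0.28382283 -0.76072275]
logger [186.5  98.1] 0.73 [0.4991 0.0349 0.03  ]
tray_cradle [186.3  98.5] 0.95 [0.4987 0.0351 0.03  ]
coupon [257.7  71. ] 0.63 [ 0.5303 -0.0351  0.008 ]
tray [233.7  98. ] 0.69 [ 0.5019 -0.0104  0.    ]
jar [283.8 162.3] 0.94 [ 0.4341 -0.0705  0.    ]
```

View pics/w17.png

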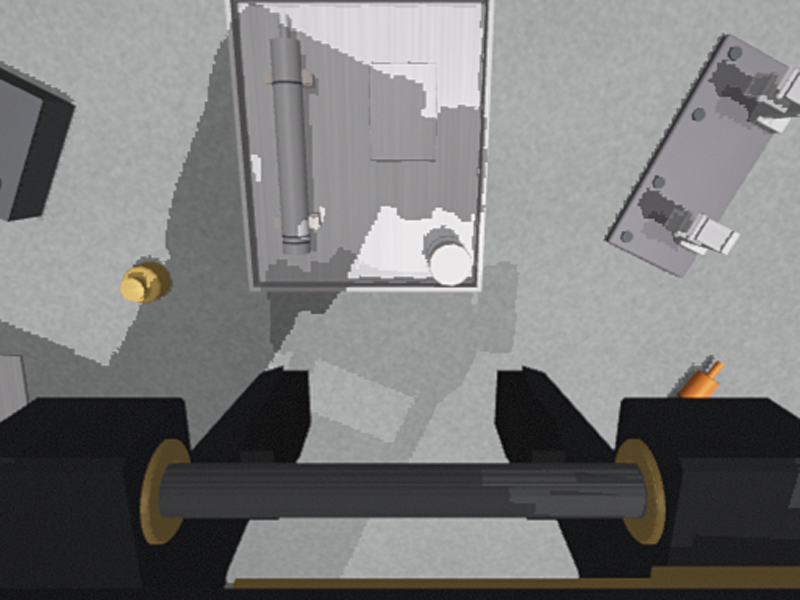

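View pics/s17.png

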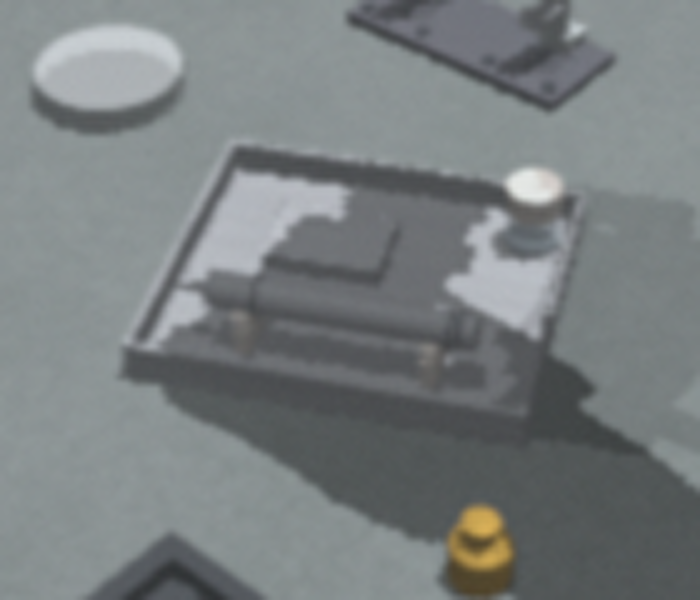

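Run:
```python
from h import *
print(env.job_done())
```

```text
the job is handed in; nothing more can be done
None
```

The tray is ready and the job was handed in at about 23 s of the 66 s allowed.

- **Logger:** I pulled the steel logger level out of both clips and lowered it into the two V-notches, then released it. In the last pictures it lies in both notches. The detector put its middle within about 1 mm of the tray cradle point.
- **Coupon:** I pressed the end by the white lines and it tipped up. I took it by the raised end and lowered it edge first until it lay nearly flat, then let go. It lies flat on the tray floor beside the notches, at about x = +28 mm, y = -25 mm in the tray frame.
- **Everything else:** The jar is upright, and its position agreed with the first readings to within about 4 mm. The weight and dish look unmoved in the pictures. I did not check the beaker, bottle, spatula or screwdriver again at the end, but the arm did not go near them.
- **Robot:** It stands clear above the tray and touches nothing.

No check failed. The only disagreements were 1–3 mm differences between position estimates, which are close to the camera calibration error. The hand-in reports no verdict.

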